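# Hang a varnished capstan on the gravity drying rail

## Robot

A 6-joint arm with a two-finger parallel gripper is mounted at the origin on the work surface. World frame = base frame: x ahead of the robot, y to its left, z up, the work surface at z = 0. Lengths are in mm, angles in rad, forces in N, time in s.
With the tool pointing down it reaches from about 350 to 975 mm from the base axis. Payload 7.1 kg.
Tool frame: the origin (TCP) lies at the very end of the fingers, on their centre line; the grasp point (between the pads) lies 19 mm behind it; y points along the fingers, x is the direction in which the jaws open and shut, and the axes are right-handed (so a half turn about y gives the same grasp; the last joint's range is limited). The gripper opens to 88 mm and grips with 3 to 60 N. Pads are 20 mm wide; open, the fingers measure 115 mm over their backs; the gripper's body (75 mm by 178 mm) begins 61 mm behind the grasp point.
Start: joints at [-1.351, 0.423, 1.63, -0, 1.089, -0.019], TCP at [147.855, -607.243, 222.675] pointing down, gripper open.
Joint ranges: [-3, 3], [-0.9, 2.11], [0.09, 2.58], [-1.31, 4.45], [0.11, 2.69], [-2.54, 2.54]. Speed limits (rad/s): [2.39, 2.39, 3.01, 3.14, 3.14, 3.14].

## Interface

Orientations are given as a rotation vector (axis times angle).
In Python, from workcell import ctrl gives the robot as it stands. The module is installed in compiled form; this text tells all that it offers.
- The arm moves only by the tool jog_arm, never from a script. Its argument "steps" is a list of rows, each an object with "turn": the turn, a rotation vector about the world's x, y, z scaled (see below), a list of three; "dp": the shift along the world's x, y, z scaled (see below), a list of three; "claw": the opening, from 0 (shut) to 1 (fully open). In form: [{"turn": [wx, wy, wz], "dp": [x, y, z], "claw": claw}, ...]. A call has 1 to 12 rows; each row is the pose to reach, as a shift and turn from the pose measured when the call began, turning the shorter way round; what a row does not reach only later rows make up. The controller multiplies each number of a shift by 80 mm and each number of a turn by pi rad. A row lasts 1/12 s, in which the tool goes at most 41.7 mm and 7.16 degrees, less where a joint would pass 70% of its speed; a pose out of reach is approached as far as the arm can. A call with a number of a shift or a turn outside -1 to 1 is refused whole. A call with a gripper value outside its range is refused whole. The fingers move at their own pace and stop on an object; the grip force is fixed at half the most. Time passes only in rows, so rows that repeat a pose let the fingers close. It gives the time, the measured TCP pose, the force and the opening at its end, in the units of the state.
- ctrl.get_obs(): the state, without advancing time (a new reading comes with each control period).
- ctrl.get_image(name): name is "scene" or "top" or "wrist"; returns a dict with "img" (400x640x3 uint8, red, green, blue), "range_z" (400x640 float32, mm along the optical axis (not along the pixel's ray), 0 where there is no reading), "fovy" (degrees; the focal length in pixels is half the picture's height over the tangent of half this angle, whatever the lens; pixels are square), "cx", "cy" (the principal point, pixels), "camera_from_world" (4x4, takes a point from world to camera coordinates); the wrist camera has in their place "hand_eye" (4x4, takes a point from camera to tool coordinates, whose origin is the TCP and whose axes are the tool frame's). Camera axes: x right, y down, z forward; pixel columns grow to the right and rows downward; lengths in mm; the calibration is good to about 2 mm. A picture is of the moment at which its call begins: read the wrist's pose just before it.
- ctrl.close_job(): hands the job in, once; it reports no verdict.
The state is a dict: "t": time; "qpos": joint angles; "qvel": joint speeds; "joint_torque": joint torques, N m; "ee_pos": TCP position; "orientation": TCP orientation; "ft_force": force on the tool from outside, world axes, zero at the start; "moment": the same for the moment, N m; "width": finger opening in mm.
Only numpy, scipy, OpenCV 4.12 (cv2) and the standard library are available. Lean on these libraries where they do the work, as an engineer would, in place of code of your own. Each camera call takes 0.05 s, during which the arm holds its last target.

## Task

Pick the roller hanger with the freshly varnished boxwood capstan off its drip tray by the orange tab, keeping your fingers off the wet capstan, and bring its open hook over the upper half of the sloped drying rail from the front. Press it gently straight down until the brass keeper has sprung back out beneath the rail and the wheels sit on it, and only then let go there, so that it rolls by itself all the way down to the rubber stop. The rail is light, so do not lean hard on it, do not drop the hanger onto it or push it along, and leave everything else where it stands.

Things in the scene. Friction and masses are not known exactly. Their poses are not given: they have to be found in the camera images.
- hanger: Roller hanger with its capstan, loose, 0.2 kg, a C open to its +x: back plate 56 mm long (y) at x -16 to -13 mm. z up, y along the rail, x across it. Origin: below the hub, level with the capstan's underside. Heights above it (mm): capstan 0-45, lower arm 47-53, mouth 53-96, keeper 96-115, rail bar when seated 117-129, treads 129, flanges 126-150, bridge 151-157, orange tab 157-190.
- grip (a point): Where to hold the hanger: inside the orange tab, 177 mm above the hanger's origin. The tab is 12 mm thick (x), 30 mm wide (y), 33 mm high (157 to 190 mm); fingers closing along x fit above the bridge plate, and nothing of the hanger is higher. Axes as the hanger's.
- hub (a point): Middle between the hanger's two wheel axles, 138 mm above its origin. Wheels at y = -18 and +18 mm, tread radius 9 mm, tread 12 mm wide between flanges of radius 12 mm, free turning with a slight drag. Seated, the hub is 9 mm above the bar's top; it must be within 3 mm of the bar's middle sideways, or a flange rides on the bar.
- mouth (a point): Middle of the hook's mouth, 75 mm above the hanger's origin. The 12 mm high bar slips in here sideways, between the lower arm (22 mm below this point) and the keeper (21 mm above); from there the hanger comes down 48 mm along its z to be seated.
- keeper (a joint): Brass spring keeper in the back plate, m: 0 = sprung out (tip 2.5 mm past the hook's middle plane), up to 0.009 = pushed back. Coming down, the bar pushes its ramp back 5.5 mm (down force 2 to 6 N), it rubs along the bar's side, and springs out below the bar 2 to 3 mm before the seat; then the wheels touch and force climbs steeply. While it rubs, the hanger will not roll.
- capstan: Turned boxwood capstan screwed under the hanger's lower arm, 42 mm across, 45 mm high, varnish still wet: no fingers on it. Origin at the centre of its underside, 8 mm towards the hanger's +x from the hanger's origin.
- tray: White drip tray, fixed, 92 mm across, with a raised foot 32 mm across whose top is 16 mm above the table; the capstan stands on that foot. Origin at the centre of its underside.
- stand: Drying-rail stand, fixed: wooden base 90 x 440 x 18 mm, long along y, posts at y = +0.176 (lower) and -0.178 m (upper), the sloping aluminium bar between them at x = 0, 6 mm thick, 12 mm high. Origin at the centre of the base's underside, z up. Open front: -x; the hanger's x lies along the stand's x. Upper half: hub at y = -0.14 to -0.02 m. The bar stands about 20 N of press.
- bolt (a point): Bolt at the stand's lower post (y = +0.170, z = 0.170 m), in the middle of the bar's height: the bar turns on it and rises towards the stand's -y. Its slope was set by hand to some angle between 5.2 and 10.3 degrees and clamped; no reading gives it. At y = -0.085 m the bar's top is 211 mm above the table, up to 12 mm more or less: find it by touch. Axes as the stand's.
- stop (a point): Where the hub lies when the hanger has rolled against the rubber stop: about y = +0.107, z = 0.194 m in the stand's frame, 3 mm higher or lower with the slope. The stop is a 26 mm high block on the bar's lower end; its rubber face meets the leading wheel. At the other end, a slotted clamp plate at the upper post reaches 246 mm above the table.
- bell: Chrome push-button desk bell with a black base, 80 mm across and 56 mm high, loose; leave it. Origin at the centre of its underside.
- paperweight: Green glass marble paperweight, a 60 mm ball on a brass disc, 64 mm high, loose; leave it. Origin at the centre of its underside.
- boxwood_cone: Pale turned boxwood block, tapered with a head, 40 mm across and 52 mm high, loose; leave it. Origin at the centre of its underside.
- boxwood_drum: Pale turned boxwood block, drum-shaped, 48 mm across and 40 mm high, loose; leave it. Origin at the centre of its underside.
- sextant: Brass sextant model on a dark round foot 84 mm across, 139 mm high, loose; leave it. Origin at the centre of its underside.
- varnish: Amber varnish jar with a steel cap, 52 mm across and 75 mm high, loose; leave it. Origin at the centre of its underside.
Mind the look-alikes: they are no part of the job. Of the things that look like the hanger, the middle-sized one is meant.

How it is judged (in metres and radians):
On the way, in this order (a step that is already met when the one before it is completed fails the run):
1. the hanger is lifted off its tray (height (world z) of hanger above 0.04 m and contact force between the fingers and hanger above 0.5 N), for 0.1 s.
2. held over the upper half of the rail, the keeper is pushed back by the rail (y of hub in the frame of stand between -0.17 and 0.005 m and x of hub in the frame of stand between -0.008 and 0.008 m and value of joint keeper above 0.0015 m and contact force between the fingers and hanger above 1 N), for 0.05 s.
3. still held there, the keeper has sprung out again and the rail bears the hanger (y of hub in the frame of stand between -0.17 and 0.005 m and x of hub in the frame of stand between -0.008 and 0.008 m and contact force between hanger and stand above 1 N and contact force between the fingers and hanger above 1 N and value of joint keeper below 0.0012 m), for 0.1 s.
4. let go on the upper half of the rail, the rail carrying the hanger (y of hub in the frame of stand between -0.17 and 0.04 m and x of hub in the frame of stand between -0.01 and 0.01 m and contact force between the fingers and hanger below 0.05 N and contact force between hanger and stand above 0.5 N and value of joint keeper below 0.0012 m), for 0.02 s.
At the end, for the whole second after the job is handed in: The hanger hangs at rest on the rail against the stop: the hub is within 8 mm of the stop point and of the rail's middle, the keeper is out (less than 1.2 mm pushed in), the hanger is upright within 0.25 rad, carried by the rail and not touched (x of hub in the frame of stand between -0.008 and 0.008 m and distance between hub and stop below 0.008 m and value of joint keeper below 0.0012 m and angle between hanger's own z axis and vertical below 0.25 rad and linear speed of hanger below 0.02 m/s and contact force between the fingers and hanger below 0.05 N and contact force between hanger and stand above 0.5 N).
It fails at once if the held hanger is pressed on the rail or its stand with more than 20 N (contact force between hanger and stand above 20 N and contact force between the fingers and hanger above 0.5 N).
It fails at once if the robot itself pushes on the rail or its stand with more than 20 N (contact force between any of the fingers, the arm and stand above 20 N).
It fails at once if the fingers touch the wet capstan (contact force between the fingers and capstan above 0.5 N).
It fails at once if the hanger is carried or pushed along the lower half of the rail instead of rolling by itself (y of hub in the frame of stand between 0.03 and 0.17 m and x of hub in the frame of stand between -0.02 and 0.02 m and contact force between hanger and stand above 0.1 N and contact force between the fingers and hanger above 0.5 N).
It fails at once if a bystander is shifted or knocked over (distance of any of bell, paperweight, boxwood_cone, boxwood_drum, sextant, varnish from where it was at the start of the episode above 0.02 m or angle between any of bell, paperweight, boxwood_cone, boxwood_drum, sextant, varnish's own z axis and vertical above 0.3 rad).
It also fails if it takes over 48 s, if anything falls off the work surface, if the arm or the gripper's body presses on something with over 40 N, if the wrist force passes 120 N, or if a joint passes its speed limit or range.

## Working session

There is one attempt and no reset: what is moved stays moved. The work goes in short steps, Python scripts to look and compute and a tool call to move; the robot and the scene stay as the last step left them, time stands still between calls to the robot, and variables do not carry over. Pictures are saved under pics/ and viewed, and the job is handed in when it is done.

Besides the shell and the picture viewer there is one more tool, called after "Call:" as a command line: name --argument value ..., lists and objects as JSON in quotes. jog_arm: Moves the arm, as the interface text tells. Its arguments: {"type":"object","properties":{"steps":{"type":"array","items":{"type":"object","properties":{"turn":{"type":"array","items":{"type":"number"}},"dp":{"type":"array","items":{"type":"number"}},"claw":{"type":"number"}}}}},"required":["steps"]}

```bash
mkdir -p pics; cat > h.py <<'E'
import numpy as np, cv2
from workcell import ctrl
def grab(n,tag):
    o=ctrl.get_obs(); d=ctrl.get_image(n); cv2.imwrite(f'pics/{tag}.png',d['img'][:,:,::-1]); 
    np.savez(f'pics/{tag}.npz',**{k:v for k,v in d.items()},ee=o['ee_pos'],ori=o['orientation'])
    return d,o
def load(tag): return dict(np.load(f'pics/{tag}.npz'))
def T_cw(d):
    # world from camera
    if 'camera_from_world' in d: return np.linalg.inv(d['camera_from_world'])
    T=np.eye(4); T[:3,:3]=cv2.Rodrigues(np.array(d['ori'],float))[0]; T[:3,3]=d['ee']
    return T@d['hand_eye']
def ray(d,u,v):
    f=d['img'].shape[0]/2/np.tan(np.radians(float(d['fovy']))/2)
    T=T_cw(d); r=T[:3,:3]@np.array([(u-d['cx'])/f,(v-d['cy'])/f,1.]); return T[:3,3],r
def plane(d,u,v,z):
    o,r=ray(d,u,v); return o+r*(z-o[2])/r[2]
def pt(d,u,v):
    o,r=ray(d,u,v); return o+r*float(d['range_z'][int(round(v)),int(round(u))])
def cloud(d):
    f=d['img'].shape[0]/2/np.tan(np.radians(float(d['fovy']))/2)
    H,W=d['range_z'].shape; u,v=np.meshgrid(np.arange(W),np.arange(H)); z=d['range_z']
    T=T_cw(d); c=np.stack([(u-d['cx'])/f*z,(v-d['cy'])/f*z,z],-1); p=c@T[:3,:3].T+T[:3,3]; p[z<=0]=np.nan; return p
E
python3 - <<'E'
from h import *
for n in ['scene','top','wrist']:
    d,o=grab(n,n+'0'); print(n,d['fovy'],d['cx'],d['cy'],T_cw(load(n+'0'))[:3,3].round())
print(o)
E
```

```text
scene 43.849529031402426 314.615455339313 195.70007463479863 [1253.  746. 1102.]
top 57.6614432588923 320.0320894225554 199.76761904145627 [ 460.    4. 1012.]
wrist 62.33132050203607 321.53408292791073 202.8128039313532 [ 222. -590.  386.]
{'t': 0.1, 'qpos': array([-1.35099594e+00,  4.23781787e-01,  1.63059123e+00,  1.13103593e-05,
        1.08860715e+00, -1.90017303e-02]), 'qvel': array([ 0.00055866, -0.00175165, -0.00344097, -0.00090307, -0.00023224,
        0.00065445]), 'joint_torque': array([-4.32059278e-04, -5.45616210e+01, -2.74323589e+01,  6.45234645e-02,
        1.88484555e-02, -3.70987584e-05]), 'ee_pos': array([ 147.75543315, -606.7722692 ,  221.9773713 ]), 'orientation': array([-1.31182612,  1.03225758, -1.03047447]), 'ft_force': array([0.3353768 , 0.23159352, 0.39993023]), 'moment': array([0.01004139, 0.0020177 , 0.00608238]), 'width': 87.45222547105489}
```

View pics/scene0.png

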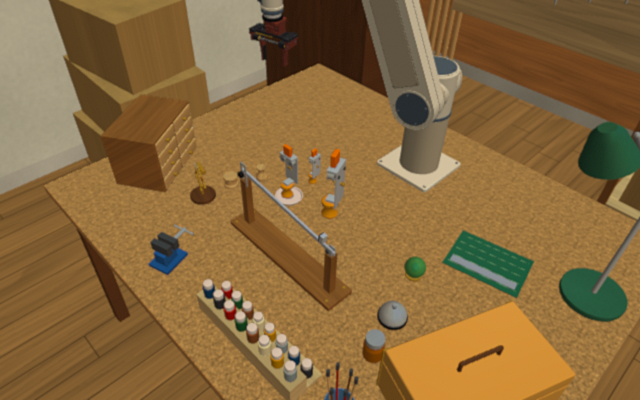

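View pics/top0.png

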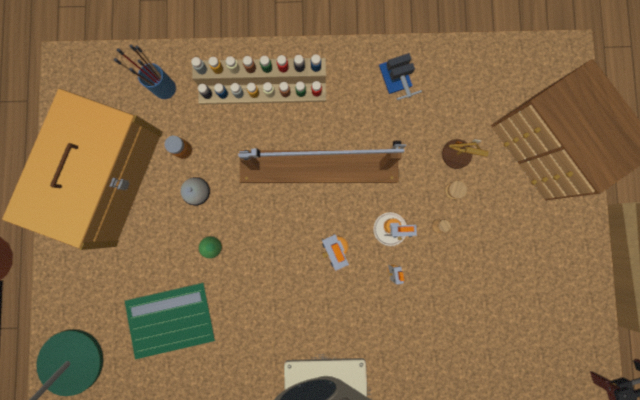

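View pics/wrist0.png

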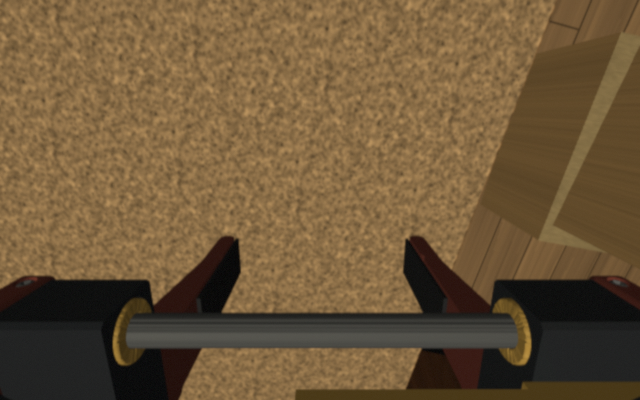

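```bash
python3 - <<'E'
from h import *
t=load('top0')['img'][:,:,::-1]; s=load('scene0')['img'][:,:,::-1]
a=cv2.resize(t[130:300,220:480],None,fx=3,fy=3,interpolation=cv2.INTER_CUBIC)
b=cv2.resize(s[130:310,190:370],None,fx=3.3,fy=3.3,interpolation=cv2.INTER_CUBIC)
cv2.imwrite('pics/ta.png',a); cv2.imwrite('pics/sb.png',b)
d=load('top0'); hsv=cv2.cvtColor(d['img'],cv2.COLOR_RGB2HSV); P=cloud(d)
m=cv2.inRange(hsv,(5,190,150),(14,255,255))
n,l,st,c=cv2.connectedComponentsWithStats(m)
for i in range(1,n):
    if st[i,4]>8:
        q=P[l==i]; print(c[i].round(1),st[i],np.nanmedian(q,0).round(),np.nanpercentile(q[:,2],[5,95]).round())
E
```

```text
(no output)
```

View pics/ta.png

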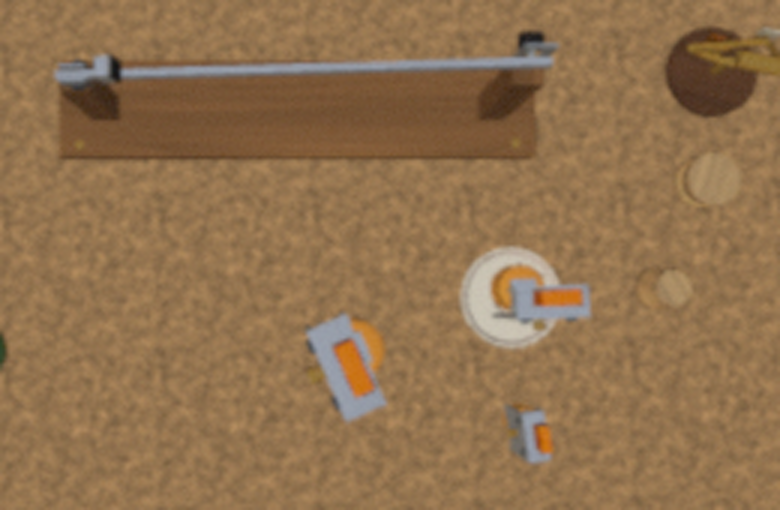

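View pics/sb.png

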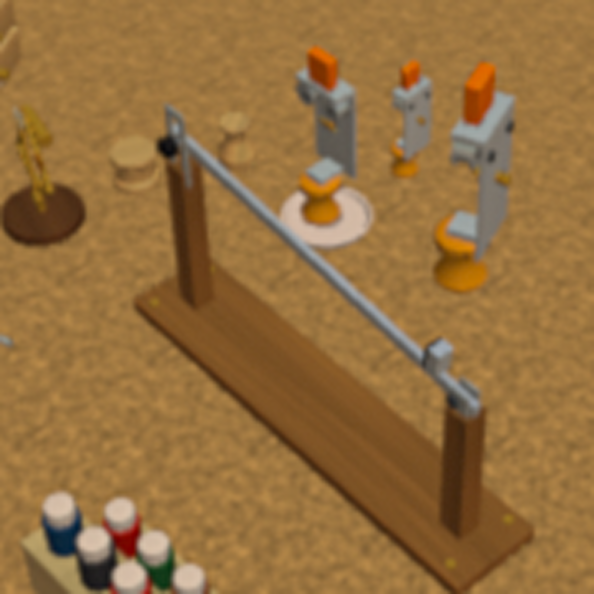

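```bash
python3 - <<'E'
from h import *
d=load('top0'); P=cloud(d); hsv=cv2.cvtColor(d['img'],cv2.COLOR_RGB2HSV)
print(hsv[229,400:412].tolist()); print(P[229,390:418].round(0).tolist())
print(np.isfinite(P[...,2]).mean(), [P[y,x].round().tolist() for y,x in [(350,250),(330,450),(252,336)]])
d=load('scene0'); P=cloud(d);h2=cv2.cvtColor(d['img'],cv2.COLOR_RGB2HSV); print(h2[150,284:294].tolist()); print(P[150,284:294].round().tolist())
E
```

```text
[[14, 230, 171], [15, 222, 198], [15, 220, 204], [16, 231, 203], [16, 226, 202], [15, 225, 202], [15, 223, 202], [16, 238, 201], [16, 229, 202], [15, 230, 202], [15, 227, 201], [15, 230, 202]]
[[455.0, -178.0, 60.0], [455.0, -162.0, 157.0], [455.0, -161.0, 174.0], [455.0, -164.0, 172.0], [455.0, -166.0, 171.0], [455.0, -167.0, 175.0], [455.0, -170.0, 173.0], [455.0, -172.0, 174.0], [455.0, -174.0, 179.0], [455.0, -174.0, 188.0], [455.0, -174.0, 198.0], [455.0, -174.0, 206.0], [455.0, -177.0, 206.0], [455.0, -179.0, 207.0], [455.0, -181.0, 207.0], [455.0, -183.0, 208.0], [455.0, -185.0, 207.0], [455.0, -188.0, 204.0], [454.0, -190.0, 207.0], [454.0, -192.0, 207.0], [454.0, -194.0, 207.0], [454.0, -196.0, 207.0], [454.0, -199.0, 204.0], [454.0, -201.0, 206.0], [454.0, -203.0, 206.0], [454.0, -214.0, 173.0], [454.0, -217.0, 172.0], [453.0, -264.0, 2.0]]
0.9961015625 [[139.0, 200.0, 5.0], [178.0, -342.0, 1.0], [410.0, -28.0, 246.0]]
[[13, 255, 127], [12, 255, 124], [12, 255, 123], [12, 255, 122], [12, 255, 134], [12, 255, 169], [12, 255, 183], [13, 255, 176], [15, 186, 152], [17, 151, 154]]
[[460.0, -192.0, 192.0], [460.0, -188.0, 194.0], [459.0, -184.0, 196.0], [460.0, -178.0, 199.0], [457.0, -176.0, 199.0], [457.0, -172.0, 201.0], [456.0, -168.0, 203.0], [450.0, -170.0, 199.0], [270.0, -371.0, -1.0], [270.0, -366.0, 1.0]]
```

```bash
python3 - <<'E'
from h import *
d=load('top0'); P=cloud(d); hsv=cv2.cvtColor(d['img'],cv2.COLOR_RGB2HSV)
z=P[...,2]
m=((z>195)&(z<215)&(cv2.inRange(hsv,(8,180,120),(20,255,255))>0)).astype(np.uint8); m[:,:380]=0
v,u=np.nonzero(m); print(len(v),u.min(),u.max(),v.min(),v.max())
r=cv2.minAreaRect(np.c_[u,v].astype(np.float32)); print(r)
q=np.array([plane(d,a,b,206)[:2] for a,b in zip(u,v)]); c=q.mean(0); w,V=np.linalg.eigh(np.cov((q-c).T)); print(c,np.sqrt(w*12),V)
bp=[plane(d,a,b,206).round(1) for a,b in cv2.boxPoints(r)]; print(bp)
# bridge 
m=((z>165)&(z<180)).astype(np.uint8); m[:,:380]=0; m[:200]=0
v,u=np.nonzero(m);q=np.array([plane(d,a,b,173)[:2] for a,b in zip(u,v)]); print(len(q),q.min(0),q.max(0))
# rail: for columns, centre of high pixels
for col in range(250,405,10):
    s=np.nonzero((z[140:175,col]>150))[0]+140
    if len(s): 
        zz=np.nanmax(z[s,col]);vc=s.mean(); print(col,len(s),vc,zz.round(), [ (P[k,col].round(0)).tolist() for k in s][:6])
E
```

```text
48 400 412 227 230
((406.0, 228.5), (3.0, 12.0), 90.0)
[ 455.39480208 -186.32626441] [ 8.15536983 28.1982287 ] [[-0.99957685 -0.02908812]
 [-0.02908812  0.99957685]]
[array([ 459.3, -172.4,  206. ]), array([ 458.7, -198.9,  206. ]), array([ 452.1, -198.6,  206. ]), array([ 452.7, -172.1,  206. ])]
182 [ 440.18115955 -216.6140764 ] [ 464.23097415 -160.50376195]
250 10 155.5 181.0 [[648.0, 167.0, 158.0], [645.0, 167.0, 160.0], [639.0, 163.0, 178.0], [636.0, 163.0, 179.0], [633.0, 163.0, 181.0], [634.0, 165.0, 167.0]]
260 6 152.66666666666666 190.0 [[644.0, 139.0, 186.0], [641.0, 139.0, 186.0], [639.0, 139.0, 185.0], [637.0, 139.0, 185.0], [633.0, 138.0, 190.0], [630.0, 139.0, 184.0]]
270 4 153.5 185.0 [[639.0, 116.0, 184.0], [636.0, 116.0, 185.0], [634.0, 116.0, 184.0], [633.0, 117.0, 178.0]]
280 4 153.5 188.0 [[637.0, 92.0, 188.0], [636.0, 93.0, 185.0], [633.0, 92.0, 188.0], [632.0, 94.0, 178.0]]
290 4 153.5 190.0 [[637.0, 70.0, 186.0], [634.0, 69.0, 190.0], [632.0, 69.0, 189.0], [632.0, 71.0, 176.0]]
300 3 153.0 193.0 [[635.0, 46.0, 193.0], [633.0, 46.0, 193.0], [631.0, 47.0, 189.0]]
[... 478 characters left out ...]
0.0, -67.0, 205.0], [629.0, -67.0, 200.0]]
360 4 151.5 208.0 [[634.0, -89.0, 205.0], [632.0, -89.0, 206.0], [629.0, -89.0, 208.0], [629.0, -90.0, 197.0]]
370 3 151.0 213.0 [[632.0, -111.0, 213.0], [630.0, -111.0, 212.0], [628.0, -111.0, 209.0]]
380 4 150.5 216.0 [[634.0, -133.0, 213.0], [631.0, -133.0, 215.0], [628.0, -133.0, 216.0], [628.0, -134.0, 207.0]]
390 12 154.5 216.0 [[633.0, -155.0, 215.0], [630.0, -155.0, 216.0], [628.0, -155.0, 216.0], [628.0, -157.0, 207.0], [632.0, -163.0, 174.0], [630.0, -163.0, 174.0]]
400 18 149.11111111111111 246.0 [[651.0, -177.0, 220.0], [649.0, -177.0, 220.0], [647.0, -177.0, 221.0], [644.0, -176.0, 223.0], [637.0, -171.0, 244.0], [634.0, -171.0, 246.0]]
```

```bash
python3 - <<'E'
from h import *
o=ctrl.get_obs(); R=cv2.Rodrigues(o['orientation'])[0]; print(R.round(3))
d=load('wrist0'); print(d['hand_eye'].round(3))
d=load('top0'); z=cloud(d)
# base edges: wood colour, z~18
P=z; hsv=cv2.cvtColor(d['img'],cv2.COLOR_RGB2HSV)
for pix in [(240,183),(398,183),(398,160)]: print(pix,plane(d,*pix,18).round(1))
m=((P[...,2]>13)&(P[...,2]<23)).astype(np.uint8); m[:,:230]=0;m[:,410:]=0;m[:140]=0;m[190:]=0
m=cv2.morphologyEx(m,cv2.MORPH_OPEN,np.ones((3,3)))
v,u=np.nonzero(m);q=np.array([plane(d,a,b,18)[:2] for a,b in zip(u,v)]);print(len(q),q.min(0),q.max(0))
# front edge by column
E=[]
for c in range(250,395,4):
    s=np.nonzero(m[:,c])[0]; E.append([c,s.max()+.5])
E=np.array(E);k=np.polyfit(E[:,0],E[:,1],1);a=plane(d,250,np.polyval(k,250),18);b=plane(d,390,np.polyval(k,390),18);print(a,b,'yaw',np.arctan2(-(a-b)[0],(a-b)[1]))
# rail line
L=[]
for c in range(268,388,2):
    s=np.nonzero(P[140:165,c,2]>150)[0]+140
    pz=np.nanmedian(P[s,c,2]); L.append(plane(d,c,s.mean(),pz))
L=np.array(L); kx=np.polyfit(L[:,1],L[:,0],1);kz=np.polyfit(L[:,1],L[:,2],1);print(kx,kz)
E
```

```text
[[ 0.237 -0.     0.972]
 [-0.972  0.001  0.237]
 [-0.001 -1.    -0.   ]]
[[ 1.00000e+00  1.00000e-03 -1.00000e-03  8.21000e-01]
 [ 1.00000e-03 -2.77000e-01  9.61000e-01 -1.63827e+02]
 [ 1.00000e-03 -9.61000e-01 -2.77000e-01  7.62790e+01]
 [ 0.00000e+00  0.00000e+00  0.00000e+00  1.00000e+00]]
(240, 183) [589.9 222.   18. ]
(398, 183) [ 580.  -212.9   18. ]
(398, 160) [ 644.1 -215.4   18. ]
3881 [ 585.58354655 -215.08277451] [680.78617069 222.0090891 ]
[592.61008889 194.48045382  18.        ] [ 585.07735989 -191.03102399   18.        ] yaw -0.01953708513966143
[1.99562524e-02 6.32350474e+02] [-1.20553838e-01  1.97281753e+02]
```

Call:
jog_arm --steps '[{"turn": [0, 0, 0.16], "dp": [0.7, 1, 1], "claw": 1}, {"turn": [0, 0, 0.16], "dp": [0.7, 1, 1], "claw": 1}, {"turn": [0, 0, 0.16], "dp": [0.7, 1, 1], "claw": 1}, {"turn": [0, 0, 0.16], "dp": [0.7, 1, 1], "claw": 1}]'

```text
t: 0.48
ee_pos: [206.6, -525.2, 306.8]
orientation: [-1.476, 0.641, -0.647]
ft_force: [0.6, -0.9, 0.8]
width: 87.7
```

Call:
jog_arm --steps '[{"turn": [0, 0, 0.12], "dp": [0.8, 1, 0.4], "claw": 1}, {"turn": [0, 0, 0.12], "dp": [0.8, 1, 0.4], "claw": 1}, {"turn": [0, 0, 0.12], "dp": [0.8, 1, 0.4], "claw": 1}]'

```text
t: 0.73
ee_pos: [271.7, -443.3, 339.6]
orientation: [-1.543, 0.35, -0.357]
ft_force: [1.5, -0.5, 0.2]
width: 87.6
```

Call:
jog_arm --steps '[{"turn": [0, 0, 0.12], "dp": [0.8, 1, 0], "claw": 1}, {"turn": [0, 0, 0.12], "dp": [0.8, 1, 0], "claw": 1}, {"turn": [0, 0, 0.12], "dp": [0.8, 1, 0], "claw": 1}]'

```text
t: 0.98
ee_pos: [337.2, -360.3, 339.8]
orientation: [-1.57, 0.054, -0.063]
ft_force: [-0.9, -0.5, -0.8]
width: 87.6
```

Call:
jog_arm --steps '[{"turn": [0, 0, 0.024], "dp": [0.75, 1, 0], "claw": 1}, {"turn": [0, 0, 0.024], "dp": [0.75, 1, 0], "claw": 1}, {"turn": [0, 0, 0.024], "dp": [0.75, 1, 0], "claw": 1}]'

```text
t: 1.23
ee_pos: [398.7, -277.2, 339.8]
orientation: [-1.569, -0.006, -0.002]
ft_force: [0.0, 0.1, 0.3]
width: 87.6
```

Call:
jog_arm --steps '[{"turn": [0, 0, 0], "dp": [0.7, 1, 0], "claw": 1}, {"turn": [0, 0, 0], "dp": [0.7, 1, 0], "claw": 1}, {"turn": [0, 0, 0], "dp": [0.7, 1, 0], "claw": 1}, {"turn": [0, 0, 0], "dp": [0.7, 1, 0], "claw": 1}]'

```text
t: 1.57
ee_pos: [456.2, -194.4, 339.6]
orientation: [-1.568, -0.01, 0.001]
ft_force: [-0.2, -0.4, 0.6]
width: 87.8
```

```bash
python3 - <<'E'
from h import *
d,o=grab('wrist','wrist1'); print(o['ee_pos'],cv2.Rodrigues(o['orientation'])[0].round(4))
E
```

```text
[ 456.15944307 -194.37808298  339.55255528] [[ 1.      0.0058 -0.0067]
 [ 0.0066  0.0025  1.    ]
 [ 0.0058 -1.      0.0025]]
```

View pics/wrist1.png

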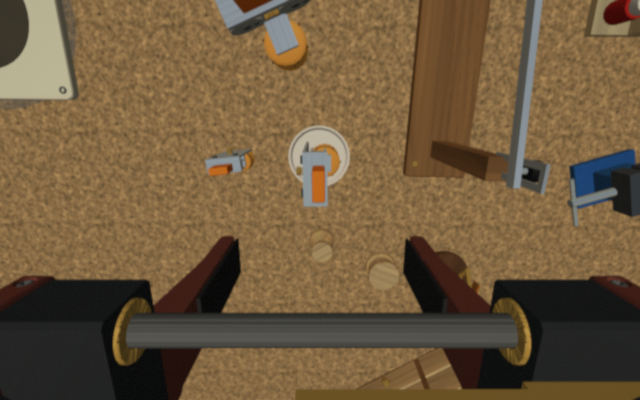

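Wrist view: middle hanger on the white tray at (316,180), orange tab at (318,185). The small one (228,163) and the big one (270,20) are the look-alikes. The middle-sized hanger is the only one standing on the drip tray.

```bash
python3 - <<'E'
from h import *
d=load('wrist1'); P=cloud(d); hsv=cv2.cvtColor(d['img'],cv2.COLOR_RGB2HSV); z=P[...,2]
cv2.imwrite('pics/w1c.png',cv2.resize(d['img'][110:230,190:390,::-1],None,fx=4,fy=4,interpolation=cv2.INTER_CUBIC))
print(P[185,305:330:3].round().tolist())
m=((z>199)&(z<213)).astype(np.uint8); m[:,:280]=0; m[:,360:]=0; m[:130]=0
v,u=np.nonzero(m); q=np.array([plane(d,a,b,206)[:2] for a,b in zip(u,v)]); r=cv2.minAreaRect(q.astype(np.float32)); print('tab',len(q),r, q.mean(0))
m=((z>166)&(z<213)).astype(np.uint8); m[:,:280]=0; m[:,360:]=0; m[:130]=0
v,u=np.nonzero(m); 
q=np.array([plane(d,a,b,173)[:2] for a,b in zip(u,v) if z[b,a]<180]); r=cv2.minAreaRect(q.astype(np.float32)); print('bridge',len(q),r,q.mean(0))
# tray rim: white
m=cv2.inRange(hsv,(0,0,170),(40,70,255)); m[:, :270]=0; m[:,370:]=0; m[:110]=0; m[200:]=0
v,u=np.nonzero(m); print(u.min(),u.max(),v.min(),v.max()); c=((u.min()+u.max())/2); print(plane(d,u.min(),155,3),plane(d,u.max(),155,3))
E
```

```text
[[441.0, -195.0, 174.0], [444.0, -195.0, 174.0], [447.0, -194.0, 175.0], [451.0, -187.0, 208.0], [453.0, -187.0, 207.0], [456.0, -187.0, 207.0], [459.0, -187.0, 206.0], [462.0, -194.0, 174.0], [471.0, -234.0, 1.0]]
tab 425 ((454.1500549316406, -187.45242309570312), (11.201947212219238, 30.203046798706055), 0.37952157855033875) [ 454.17526171 -187.33769924]
bridge 906 ((450.6809997558594, -188.1206817626953), (25.0130558013916, 56.10580062866211), 0.6958256959915161) [ 449.35720141 -184.42871187]
289 349 126 184
[ 409.41084815 -187.27158919    3.        ] [ 500.1022287  -186.64899924    3.        ]
```

View pics/w1c.png

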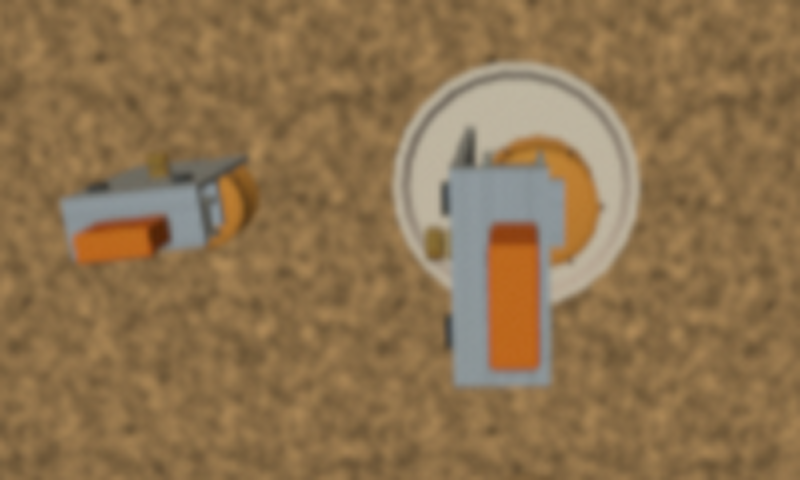

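Call:
jog_arm --steps '[{"turn": [-0.0008, 0.0018, 0.001], "dp": [-0.025, 0.086, -1], "claw": 1}, {"turn": [-0.0008, 0.0018, 0.001], "dp": [-0.025, 0.086, -1], "claw": 1}, {"turn": [-0.0008, 0.0018, 0.001], "dp": [-0.025, 0.086, -1], "claw": 1}, {"turn": [-0.0008, 0.0018, 0.001], "dp": [-0.025, 0.086, -1], "claw": 1}]'

```text
t: 1.95
ee_pos: [451.5, -189.4, 258.5]
orientation: [-1.57, -0.003, 0.01]
ft_force: [0.1, -0.2, 0.1]
width: 87.9
```

```bash
python3 - <<'E'
from h import *
d,o=grab('wrist','wrist2'); print(o['ee_pos'],cv2.Rodrigues(o['orientation'])[0].round(4))
P=cloud(load('wrist2'));d=load('wrist2'); z=P[...,2]
m=((z>199)&(z<213)).astype(np.uint8); m[:,:230]=0; m[:,420:]=0; m=cv2.morphologyEx(m,cv2.MORPH_OPEN,np.ones((3,3)))
v,u=np.nonzero(m); q=np.array([plane(d,a,b,206)[:2] for a,b in zip(u,v)]); r=cv2.minAreaRect(q.astype(np.float32)); print('tab',len(q),r, q.mean(0),np.median(z[v,u]))
E
```

```text
[ 451.49014939 -189.38352453  258.51516189] [[ 1.0e+00 -4.8e-03 -8.4e-03]
 [ 8.4e-03  8.0e-04  1.0e+00]
 [-4.8e-03 -1.0e+00  9.0e-04]]
tab 757 ((454.5127258300781, -187.1113739013672), (11.91380500793457, 31.250473022460938), 0.6587218642234802) [ 454.47640263 -187.12067772] 207.48758597194413
```

View pics/wrist2.png

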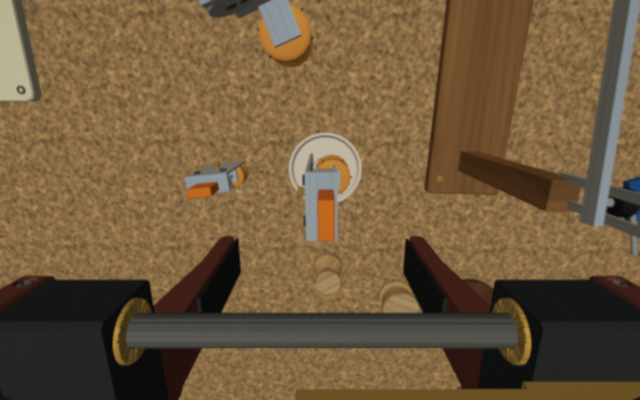

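Call:
jog_arm --steps '[{"turn": [0, -0.0007, 0.0005], "dp": [0.03, 0.03, -0.5], "claw": 1}, {"turn": [0, -0.0007, 0.0005], "dp": [0.03, 0.03, -0.5], "claw": 1}, {"turn": [0, -0.0007, 0.0005], "dp": [0.03, 0.03, -0.5], "claw": 1}, {"turn": [0, -0.0007, 0.0005], "dp": [0.03, 0.03, -0.5], "claw": 1}]'

```text
t: 2.33
ee_pos: [456.3, -188.5, 222.6]
orientation: [-1.573, -0.01, 0.005]
ft_force: [-0.5, -0.1, -0.2]
width: 88.0
```

```bash
python3 - <<'E'
from h import *
for i in range(3):
    d=ctrl.get_image('top') if i else None
    o=ctrl.get_obs(); print(o['t'],o['ee_pos'].round(2),cv2.Rodrigues(o['orientation'])[0][:,1].round(4),o['ft_force'].round(2))
E
```

```text
2.3333 [ 456.34 -188.52  222.55] [ 0.0033 -0.0018 -1.    ] [-0.46 -0.09 -0.23]
2.3833 [ 456.53 -188.48  222.67] [ 0.004  -0.0021 -1.    ] [0.51 0.13 1.28]
2.4333 [ 456.53 -188.4   222.57] [ 0.0042 -0.0022 -1.    ] [ 0.61 -0.32  0.69]
```

Call:
jog_arm --steps '[{"turn": [0.0003, 0.0006, 0], "dp": [-0.02, 0.015, -0.575], "claw": 1}, {"turn": [0.0003, 0.0006, 0], "dp": [-0.02, 0.015, -0.575], "claw": 1}, {"turn": [0.0003, 0.0006, 0], "dp": [-0.02, 0.015, -0.575], "claw": 1}]'

```text
t: 2.68
ee_pos: [453.8, -186.7, 176.2]
orientation: [-1.571, -0.007, 0.008]
ft_force: [0.3, 0.5, 0.0]
width: 88.0
```

```bash
python3 - <<'E'
from h import *
for i in range(2):
    d=grab('scene','sc%d'%i) if i else None
    o=ctrl.get_obs(); print(o['t'],o['ee_pos'].round(2),cv2.Rodrigues(o['orientation'])[0].round(4),o['ft_force'].round(2))
s=cv2.imread('pics/sc1.png'); cv2.imwrite('pics/sc1c.png',cv2.resize(s[110:230,240:400],None,fx=4,fy=4,interpolation=cv2.INTER_CUBIC))
E
```

```text
2.6833 [ 453.82 -186.73  176.22] [[ 1.0e+00 -1.0e-03 -9.6e-03]
 [ 9.6e-03  2.0e-04  1.0e+00]
 [-1.0e-03 -1.0e+00  2.0e-04]] [0.25 0.54 0.03]
2.7333 [ 454.83 -187.17  177.32] [[ 1.0e+00  1.4e-03 -9.6e-03]
 [ 9.6e-03 -8.0e-04  1.0e+00]
 [ 1.4e-03 -1.0e+00 -9.0e-04]] [0.87 0.19 0.91]
```

View pics/sc1c.png

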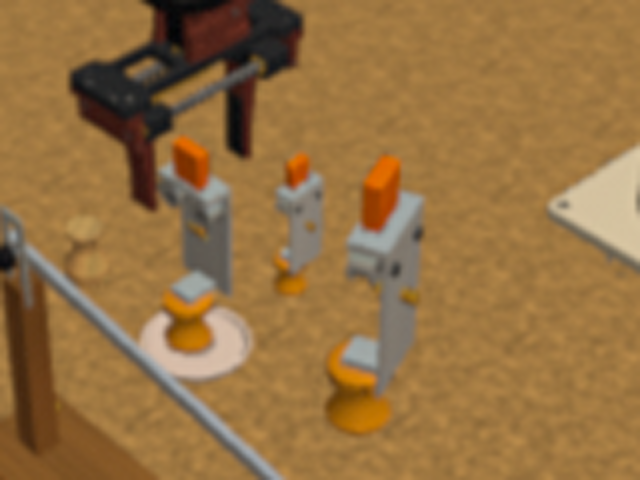

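Fingers stand either side of the middle hanger's tab (crop 190,165; scene ≈ 288,151). Closing.

Call:
jog_arm --steps '[{"turn": [0, 0, 0], "dp": [0, 0, 0], "claw": 0}, {"turn": [0, 0, 0], "dp": [0, 0, 0], "claw": 0}, {"turn": [0, 0, 0], "dp": [0, 0, 0], "claw": 0}, {"turn": [0, 0, 0], "dp": [0, 0, 0], "claw": 0}, {"turn": [0, 0, 0], "dp": [0, 0, 0], "claw": 0}, {"turn": [0, 0, 0], "dp": [0, 0, 0], "claw": 0}, {"turn": [0, 0, 0], "dp": [0, 0, 0], "claw": 0}, {"turn": [0, 0, 0], "dp": [0, 0, 0], "claw": 0}, {"turn": [0, 0, 0], "dp": [0, 0, 0], "claw": 0}, {"turn": [0, 0, 0], "dp": [0, 0, 0], "claw": 0}]'

```text
t: 3.57
ee_pos: [454.8, -187.1, 177.3]
orientation: [-1.572, -0.009, 0.007]
ft_force: [-0.7, -0.2, -0.1]
width: 24.9
```

Call:
jog_arm --steps '[{"turn": [0, 0, 0], "dp": [0, 0, 0], "claw": 0}, {"turn": [0, 0, 0], "dp": [0, 0, 0], "claw": 0}, {"turn": [0, 0, 0], "dp": [0, 0, 0], "claw": 0}, {"turn": [0, 0, 0], "dp": [0, 0, 0], "claw": 0}, {"turn": [0, 0, 0], "dp": [0, 0, 0], "claw": 0}]'

```text
t: 3.98
ee_pos: [454.7, -187.1, 177.2]
orientation: [-1.571, -0.008, 0.007]
ft_force: [0.6, -0.3, -2.0]
width: 12.0
```

Call:
jog_arm --steps '[{"turn": [0, 0, 0], "dp": [0, 0, 0.2], "claw": 0}, {"turn": [0, 0, 0], "dp": [0, 0, 0.5], "claw": 0}, {"turn": [0, 0, 0], "dp": [0, 0, 0.8], "claw": 0}, {"turn": [0, 0, 0], "dp": [0, 0, 1], "claw": 0}, {"turn": [0, 0, 0], "dp": [0, 0, 1], "claw": 0}]'

```text
t: 4.4
ee_pos: [456.5, -187.9, 260.3]
orientation: [-1.574, -0.013, 0.002]
ft_force: [1.4, -0.5, -0.5]
width: 11.9
```

Call:
jog_arm --steps '[{"turn": [-0.02, 0, -0.01], "dp": [0.2, 0.3, 0.5], "claw": 0}, {"turn": [-0.04, 0, -0.01], "dp": [0.5, 0.8, 0.5], "claw": 0}, {"turn": [-0.04, 0, -0.01], "dp": [0.6, 1, 0.5], "claw": 0}, {"turn": [-0.04, 0, -0.01], "dp": [0.6, 1, 0.5], "claw": 0}, {"turn": [-0.04, 0, -0.01], "dp": [0.6, 1, 0.5], "claw": 0}]'

```text
t: 4.82
ee_pos: [504.5, -106.3, 299.0]
orientation: [-1.699, 0.011, -0.018]
ft_force: [-0.3, -0.6, -1.2]
width: 11.9
```

```bash
python3 - <<'E'
from h import *
d,o=grab('wrist','w3');d,_=grab('scene','s3');d,_=grab('top','t3'); 
o=ctrl.get_obs(); print(o['t'],o['ee_pos'].round(2),o['width'],cv2.Rodrigues(o['orientation'])[0].round(4),o['ft_force'].round(2))
a=cv2.imread('pics/s3.png')[100:300,190:390];b=cv2.imread('pics/w3.png')
cv2.imwrite('pics/s3c.png',cv2.resize(a,None,fx=3,fy=3,interpolation=cv2.INTER_CUBIC))
E
```

```text
4.9667 [ 503.47 -108.46  299.08] 11.680747695176334 [[ 0.9998  0.002   0.0221]
 [-0.0216 -0.1283  0.9915]
 [ 0.0048 -0.9917 -0.1282]] [ 0.44 -0.43 -1.64]
```

View pics/s3c.png

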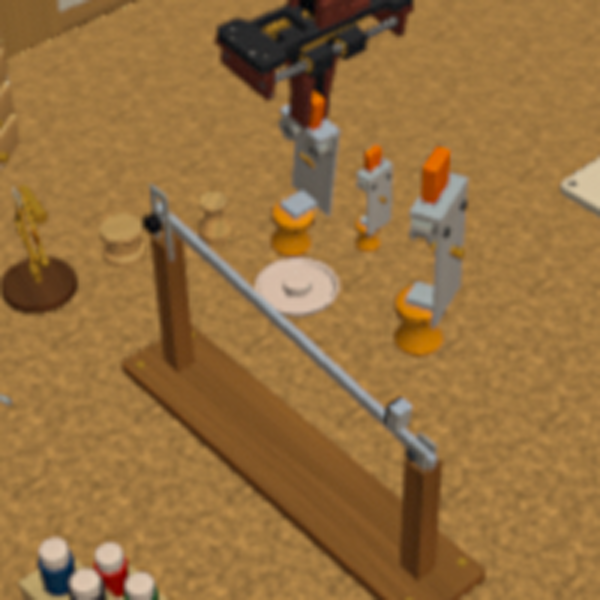

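View pics/w3.png

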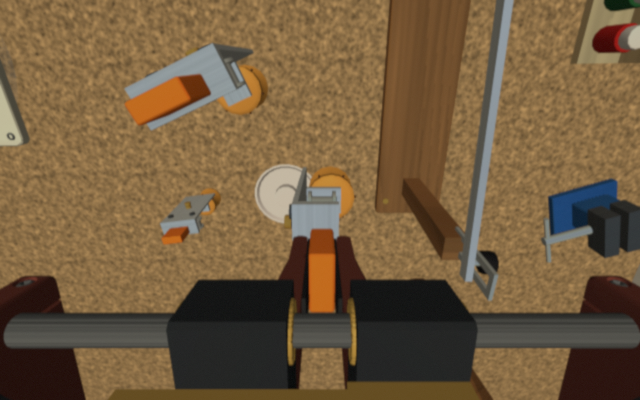

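Hanger is held upright between the fingers (wrist 320,250) with the tray empty. The rail runs from (505,0) to (470,275) in the wrist view.

```bash
python3 - <<'E'
from h import *
for tag in ['w3','t3','s3','wrist1','wrist2','top0','scene0']:
    d=load(tag); P=cloud(d); 
    zr=197.3-0.12*P[...,1]; 
    m=(np.abs(P[...,2]-zr)<14)&(np.abs(P[...,0]-633-0.02*P[...,1])<9)&(P[...,1]>-140)&(P[...,1]<100)
    q=P[m]
    if len(q)<20: print(tag,len(q)); continue
    # top surface: by y bins take upper 
    L=[]
    for y in np.arange(-140,100,8):
        s=q[(q[:,1]>=y)&(q[:,1]<y+8)]
        if len(s)>4: L.append([y+4,np.percentile(s[:,2],90),np.median(s[:,0]),s[:,0].min(),s[:,0].max()])
    L=np.array(L); kz=np.polyfit(L[:,0],L[:,1],1); kx=np.polyfit(L[:,0],L[:,2],1)
    print(tag,len(q),'ztop',np.polyval(kz,-82).round(1),'slope',kz[0].round(4),'x@-82',np.polyval(kx,-82).round(1),kx[0].round(4),'xr',np.median(L[:,3:],0).round(1))
E
```

```text
w3 3654 ztop 209.7 slope -0.1206 x@-82 628.1 0.0201 xr [627.3 634.5]
t3 201 ztop 208.4 slope -0.1192 x@-82 630.7 0.0201 xr [631.  636.6]
s3 328 ztop 209.8 slope -0.1244 x@-82 630.9 0.0237 xr [627.6 635.1]
wrist1 2080 ztop 209.8 slope -0.1219 x@-82 627.9 0.0191 xr [626.4 633.8]
wrist2 3989 ztop 209.1 slope -0.1451 x@-82 627.9 0.0185 xr [625.6 633.9]
top0 390 ztop 209.1 slope -0.1228 x@-82 630.7 0.0189 xr [629.9 635.2]
scene0 329 ztop 209.9 slope -0.1242 x@-82 631.0 0.0212 xr [628.2 634.9]
```

Call:
jog_arm --steps '[{"turn": [0.002, 0, 0], "dp": [0.3, 0.1, -0.1], "claw": 0}, {"turn": [0.002, 0, 0], "dp": [0.6, 0.25, -0.1], "claw": 0}, {"turn": [0.002, 0, 0], "dp": [0.9, 0.37, -0.1], "claw": 0}, {"turn": [0.002, 0, 0], "dp": [0.9, 0.37, -0.1], "claw": 0}, {"turn": [0.002, 0, 0], "dp": [0.9, 0.37, -0.1], "claw": 0}]'

```text
t: 5.38
ee_pos: [575.3, -79.7, 290.0]
orientation: [-1.693, 0.017, -0.019]
ft_force: [-0.3, 0.6, -1.7]
width: 11.6
```

```bash
python3 - <<'E'
from h import *
d,o=grab('wrist','w4');d,_=grab('scene','s4')
o=ctrl.get_obs(); print(o['t'],o['ee_pos'].round(2),o['width'],cv2.Rodrigues(o['orientation'])[0].round(4),o['ft_force'].round(2))
a=cv2.imread('pics/s4.png')[100:300,190:390]
cv2.imwrite('pics/s4c.png',cv2.resize(a,None,fx=3,fy=3,interpolation=cv2.INTER_CUBIC))
d=load('w4'); P=cloud(d); z=P[...,2]
hsv=cv2.cvtColor(d['img'],cv2.COLOR_RGB2HSV)
# rail edges at rows: depth-based
zr=197.8-0.122*P[...,1]+1.5
m=(np.abs(z-zr)<5)&(np.abs(P[...,0]-632)<12)&(P[...,1]>-120)&(P[...,1]<90)
for r in range(0,300,20):
    u=np.nonzero(m[r])[0]
    if len(u)>3:
        zz=np.median(zr[r,u]); a=plane(d,u.min()-.5,r,zz);b=plane(d,u.max()+.5,r,zz); print(r,u.min(),u.max(),a.round(1),b.round(1))
E
```

```text
5.4833 [574.18 -79.86 290.32] 12.001819616824699 [[ 9.997e-01 -2.000e-04  2.320e-02]
 [-2.300e-02 -1.220e-01  9.923e-01]
 [ 2.600e-03 -9.925e-01 -1.220e-01]] [-0.71 -0.17 -0.88]
0 399 409 [629.3  50.9 193.1] [636.4  50.8 193.1]
20 398 407 [629.1  39.3 194.5] [635.7  39.1 194.5]
40 397 406 [628.9  27.3 196. ] [635.7  27.2 196. ]
60 396 405 [628.8  14.9 197.5] [635.6  14.8 197.5]
80 395 404 [628.6   2.2 199. ] [635.5   2.  199. ]
100 394 402 [628.4 -11.  200.6] [634.8 -11.1 200.6]
120 392 401 [627.5 -24.5 202.3] [634.7 -24.7 202.3]
140 391 400 [627.3 -38.6 204. ] [634.6 -38.7 204. ]
160 390 399 [627.1 -53.1 205.8] [634.5 -53.2 205.8]
180 389 397 [626.9 -68.1 207.6] [633.6 -68.2 207.6]
200 388 396 [626.6 -83.6 209.5] [633.5 -83.7 209.5]
220 387 395 [626.4 -99.7 211.5] [633.4 -99.8 211.5]
240 386 393 [ 626.2 -116.3  213.5] [ 632.5 -116.5  213.5]
```

View pics/s4c.png

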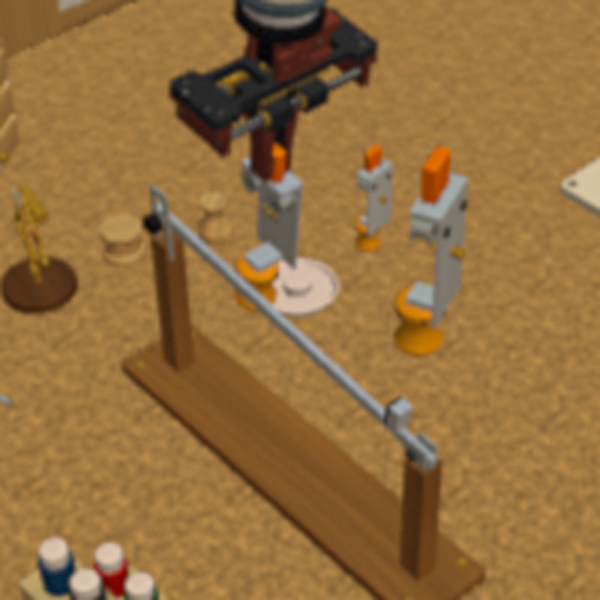

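View pics/w4.png

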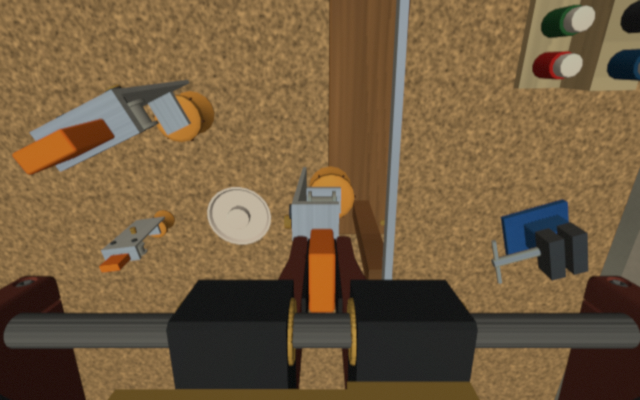

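Call:
jog_arm --steps '[{"turn": [0, 0, 0.001], "dp": [0.2, 0, 0], "claw": 0}, {"turn": [0, 0, 0.001], "dp": [0.4, 0, 0], "claw": 0}, {"turn": [0, 0, 0.001], "dp": [0.55, 0, 0], "claw": 0}, {"turn": [0, 0, 0.001], "dp": [0.65, 0, 0], "claw": 0}, {"turn": [0, 0, 0.001], "dp": [0.7, 0, 0], "claw": 0}, {"turn": [0, 0, 0.001], "dp": [0.7, 0, 0], "claw": 0}]'

```text
t: 5.98
ee_pos: [630.0, -80.4, 290.2]
orientation: [-1.693, 0.016, -0.017]
ft_force: [-0.6, 0.2, -2.1]
width: 11.8
```

```bash
cat > chk.py <<'E'
from h import *
import sys
t=sys.argv[1]
d,o=grab('wrist','w'+t);d,_=grab('scene','s'+t)
o=ctrl.get_obs(); print(o['t'],o['ee_pos'].round(2),o['width'],cv2.Rodrigues(o['orientation'])[0].round(4).tolist(),o['ft_force'].round(2))
a=cv2.imread('pics/s%s.png'%t)[120:280,220:380]; b=cv2.imread('pics/w%s.png'%t)[110:330,220:440]
cv2.imwrite('pics/c%s.png'%t,np.hstack([cv2.resize(a,(400,400),interpolation=cv2.INTER_CUBIC),cv2.resize(b,(400,400),interpolation=cv2.INTER_CUBIC)]))
d=load('w'+t); P=cloud(d); z=P[...,2]; zr=197.8-0.122*P[...,1]+1.5
m=(np.abs(z-zr)<5)&(np.abs(P[...,0]-632)<12)&(P[...,1]>-120)&(P[...,1]<90)
L=[]
for r in range(0,300,4):
    u=np.nonzero(m[r])[0]
    if len(u)>5:
        zz=np.median(zr[r,u]); a=plane(d,u.min()-.5,r,zz);b=plane(d,u.max()+.5,r,zz); L.append([a[1],(a[0]+b[0])/2,b[0]-a[0]])
L=np.array(L)
if len(L)>4:
    L=L[np.abs(L[:,2]-7)<1.5]; k=np.polyfit(L[:,1-1],L[:,1],1); print('rail x=',k,'@-83',np.polyval(k,-83),len(L),L[:,0].min(),L[:,0].max())
E
python3 chk.py 5
```

```text
6.0833 [629.34 -80.13 290.2 ] 11.471705095511808 [[0.9998, -0.0007, 0.0203], [-0.0202, -0.122, 0.9923], [0.0018, -0.9925, -0.122]] [-0.24  0.25 -1.42]
rail x= [1.64449135e-02 6.32177593e+02] @-83 630.81266567996 46 -76.87200715071198 51.3912900650007
```

View pics/c5.png

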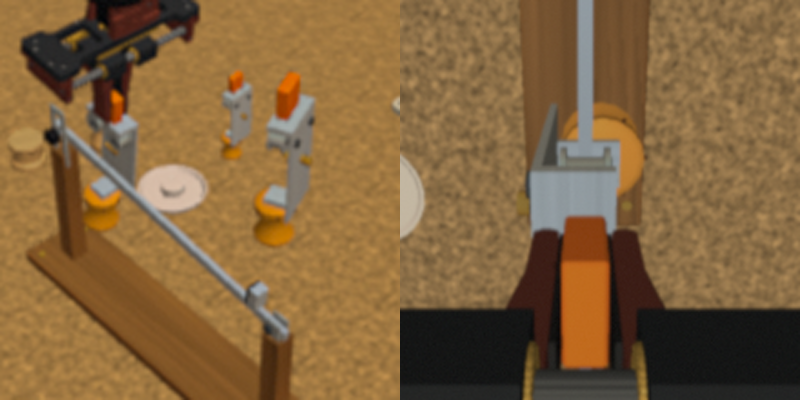

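Call:
jog_arm --steps '[{"turn": [0, 0, 0], "dp": [0.008, -0.01, -0.08], "claw": 0}, {"turn": [0, 0, 0], "dp": [0.008, -0.02, -0.15], "claw": 0}, {"turn": [0, 0, 0], "dp": [0.008, -0.022, -0.175], "claw": 0}, {"turn": [0, 0, 0], "dp": [0.008, -0.022, -0.175], "claw": 0}, {"turn": [0, 0, 0], "dp": [0.008, -0.022, -0.175], "claw": 0}]'

```text
t: 6.5
ee_pos: [629.7, -81.9, 275.9]
orientation: [-1.693, 0.016, -0.016]
ft_force: [0.3, -0.4, -1.2]
width: 12.0
```

```bash
python3 chk.py 6
```

```text
6.6 [630.08 -81.88 276.34] 11.861585769272269 [[0.9998, -0.0004, 0.0203], [-0.0202, -0.1221, 0.9923], [0.0021, -0.9925, -0.1221]] [ 0.37 -0.31 -1.85]
rail x= [1.90258709e-02 6.32297243e+02] @-83 630.7180957615981 49 -73.03137002932317 47.653052345496434
```

View pics/c6.png

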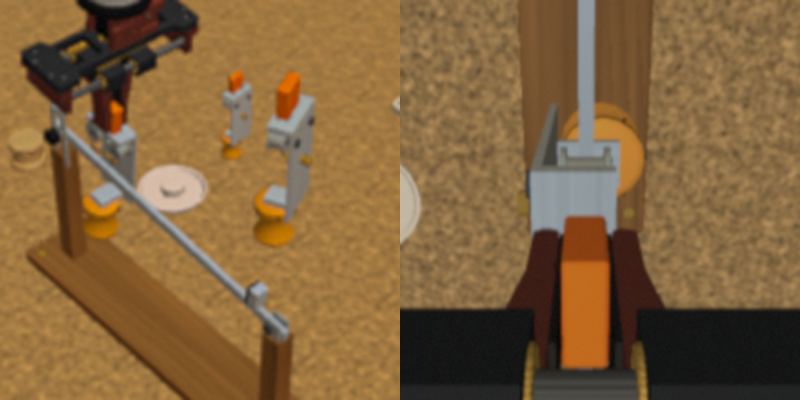

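Call:
jog_arm --steps '[{"turn": [0, 0, 0], "dp": [0, -0.004, -0.03], "claw": 0}, {"turn": [0, 0, 0], "dp": [0, -0.008, -0.06], "claw": 0}, {"turn": [0, 0, 0], "dp": [0, -0.012, -0.09], "claw": 0}, {"turn": [0, 0, 0], "dp": [0, -0.015, -0.12], "claw": 0}]'

```text
t: 6.93
ee_pos: [630.0, -83.1, 266.4]
orientation: [-1.693, 0.016, -0.017]
ft_force: [0.6, -0.2, -2.6]
width: 12.0
```

Call:
jog_arm --steps '[{"turn": [0, 0, 0], "dp": [0, -0.004, -0.03], "claw": 0}, {"turn": [0, 0, 0], "dp": [0, -0.008, -0.06], "claw": 0}, {"turn": [0, 0, 0], "dp": [0, -0.012, -0.09], "claw": 0}, {"turn": [0, 0, 0], "dp": [0, -0.015, -0.12], "claw": 0}]'

```text
t: 7.27
ee_pos: [629.6, -84.3, 256.7]
orientation: [-1.693, 0.016, -0.016]
ft_force: [-2.8, 0.0, -1.1]
width: 11.8
```

Call:
jog_arm --steps '[{"turn": [0, 0, 0], "dp": [0, -0.004, -0.03], "claw": 0}, {"turn": [0, 0, 0], "dp": [0, -0.008, -0.06], "claw": 0}, {"turn": [0, 0, 0], "dp": [0, -0.01, -0.08], "claw": 0}, {"turn": [0, 0, 0], "dp": [0, -0.01, -0.08], "claw": 0}]'

```text
t: 7.6
ee_pos: [628.9, -85.1, 249.3]
orientation: [-1.693, 0.018, -0.015]
ft_force: [-3.2, 0.3, -3.5]
width: 12.0
```

```bash
python3 chk.py 7
```

```text
7.7 [629.21 -85.12 249.78] 11.562649663951385 [[0.9998, -0.0026, 0.0203], [-0.0204, -0.1219, 0.9923], [-0.0001, -0.9925, -0.1219]] [-3.62 -0.16 -1.65]
rail x= [2.00563590e-02 6.32310047e+02] @-83 630.6453689759346 49 -66.31192136641975 40.32568395126438
```

View pics/c7.png

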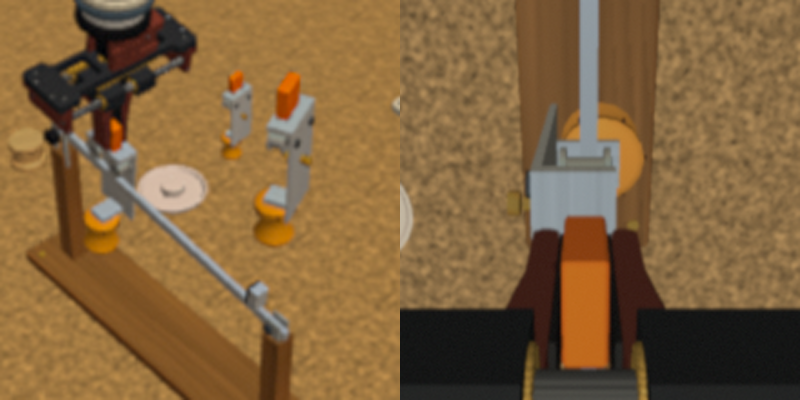

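Call:
jog_arm --steps '[{"turn": [0, 0, 0], "dp": [0.012, -0.002, -0.015], "claw": 0}, {"turn": [0, 0, 0], "dp": [0.012, -0.003, -0.03], "claw": 0}, {"turn": [0, 0, 0], "dp": [0.012, -0.005, -0.045], "claw": 0}]'

```text
t: 7.95
ee_pos: [630.2, -85.5, 246.2]
orientation: [-1.693, 0.017, -0.015]
ft_force: [-3.5, -0.3, -0.9]
width: 12.0
```

Call:
jog_arm --steps '[{"turn": [0, 0, 0], "dp": [0, -0.001, -0.01], "claw": 0}, {"turn": [0, 0, 0], "dp": [0, -0.002, -0.02], "claw": 0}]'

```text
t: 8.12
ee_pos: [630.2, -85.7, 244.5]
orientation: [-1.693, 0.017, -0.015]
ft_force: [-3.8, 0.8, -1.8]
width: 11.5
```

Call:
jog_arm --steps '[{"turn": [0, 0, 0], "dp": [0, -0.001, -0.01], "claw": 0}, {"turn": [0, 0, 0], "dp": [0, -0.001, -0.01], "claw": 0}]'

```text
t: 8.28
ee_pos: [630.9, -85.8, 243.5]
orientation: [-1.693, 0.016, -0.017]
ft_force: [-0.0, -1.7, -6.5]
width: 11.5
```

Call:
jog_arm --steps '[{"turn": [0, 0, 0], "dp": [0, -0.001, -0.01], "claw": 0}, {"turn": [0, 0, 0], "dp": [0, -0.001, -0.01], "claw": 0}]'

```text
t: 8.45
ee_pos: [631.9, -85.9, 243.0]
orientation: [-1.693, 0.014, -0.018]
ft_force: [0.0, 0.6, -2.4]
width: 12.2
```

Call:
jog_arm --steps '[{"turn": [0, 0, 0], "dp": [-0.008, -0.001, -0.008], "claw": 0}, {"turn": [0, 0, 0], "dp": [-0.008, -0.001, -0.008], "claw": 0}, {"turn": [0, 0, 0], "dp": [-0.008, -0.001, -0.008], "claw": 0}]'

```text
t: 8.7
ee_pos: [631.5, -86.0, 242.6]
orientation: [-1.693, 0.013, -0.019]
ft_force: [0.9, 0.6, -2.0]
width: 12.3
```

```bash
python3 chk.py 8
```

```text
8.8 [631.38 -85.99 242.48] 11.618752729617515 [[0.9998, 0.0017, 0.0203], [-0.0199, -0.1221, 0.9923], [0.0041, -0.9925, -0.1221]] [ 0.18 -0.37 -1.95]
rail x= [2.20046981e-02 6.32247528e+02] @-83 630.4211378387638 46 -64.58555323573978 38.48944063531545
```

View pics/c8.png

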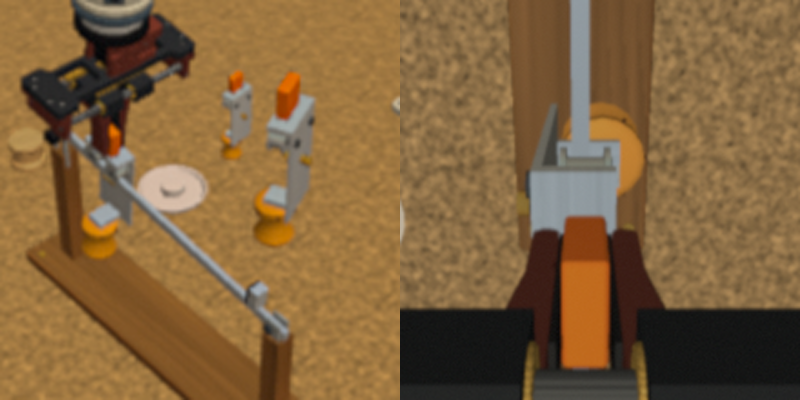

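Keeper knob is back in (crop 523,203), so it has sprung out. The bar sits about 1.3 mm left of the tab's middle, so I'll recentre before touching the wheels.

Call:
jog_arm --steps '[{"turn": [0, 0, 0], "dp": [-0.017, 0, 0], "claw": 0}, {"turn": [0, 0, 0], "dp": [-0.017, 0, 0], "claw": 0}]'

```text
t: 8.97
ee_pos: [629.8, -86.0, 242.5]
orientation: [-1.693, 0.014, -0.018]
ft_force: [0.8, 0.0, -2.2]
width: 12.1
```

Call:
jog_arm --steps '[{"turn": [0, 0, 0], "dp": [0, -0.001, -0.008], "claw": 0}, {"turn": [0, 0, 0], "dp": [0, -0.001, -0.008], "claw": 0}]'

```text
t: 9.13
ee_pos: [629.8, -86.1, 241.9]
orientation: [-1.693, 0.014, -0.018]
ft_force: [-0.3, 0.2, -2.7]
width: 12.0
```

Call:
jog_arm --steps '[{"turn": [0, 0, 0], "dp": [0, -0.001, -0.008], "claw": 0}, {"turn": [0, 0, 0], "dp": [0, -0.001, -0.008], "claw": 0}]'

```text
t: 9.3
ee_pos: [629.7, -86.2, 241.1]
orientation: [-1.693, 0.014, -0.018]
ft_force: [-0.1, -1.1, -2.9]
width: 11.6
```

Call:
jog_arm --steps '[{"turn": [0, 0, 0], "dp": [0, -0.001, -0.007], "claw": 0}, {"turn": [0, 0, 0], "dp": [0, -0.001, -0.007], "claw": 0}]'

```text
t: 9.47
ee_pos: [629.8, -86.3, 240.5]
orientation: [-1.693, 0.014, -0.018]
ft_force: [-0.8, 0.7, -1.5]
width: 11.8
```

```bash
python3 chk.py 9
```

```text
9.5667 [629.76 -86.25 240.55] 11.969045289774034 [[0.9998, 0.0015, 0.0203], [-0.02, -0.1221, 0.9923], [0.004, -0.9925, -0.1221]] [-0.32  0.08 -0.76]
rail x= [2.25194332e-02 6.32310391e+02] @-83 630.441277577614 49 -64.10221915665814 37.87534141015627
```

Call:
jog_arm --steps '[{"turn": [0, 0, 0], "dp": [0, 0, -0.005], "claw": 0}, {"turn": [0, 0, 0], "dp": [0, 0, -0.005], "claw": 0}]'

```text
t: 9.73
ee_pos: [629.8, -86.3, 240.4]
orientation: [-1.693, 0.014, -0.019]
ft_force: [-1.5, 0.2, 0.6]
width: 11.6
```

Call:
jog_arm --steps '[{"turn": [0, 0, 0], "dp": [0, 0, -0.005], "claw": 0}, {"turn": [0, 0, 0], "dp": [0, 0, -0.005], "claw": 0}]'

```text
t: 9.9
ee_pos: [629.9, -86.3, 240.4]
orientation: [-1.693, 0.014, -0.019]
ft_force: [-0.7, 1.1, 2.8]
width: 11.8
```

Call:
jog_arm --steps '[{"turn": [0, 0, 0], "dp": [0, 0, -0.004], "claw": 0}, {"turn": [0, 0, 0], "dp": [0, 0, -0.004], "claw": 0}, {"turn": [0, 0, 0], "dp": [0, 0, -0.004], "claw": 0}]'

```text
t: 10.15
ee_pos: [629.9, -86.3, 240.3]
orientation: [-1.693, 0.013, -0.019]
ft_force: [-2.0, 0.2, 4.6]
width: 12.1
```

```bash
python3 chk.py 10; python3 -c "
from h import *
for i in range(3): ctrl.get_image('top'); print(ctrl.get_obs()['ft_force'].round(2))"
```

```text
10.25 [629.87 -86.25 240.29] 11.818491316976104 [[0.9998, 0.0021, 0.0204], [-0.02, -0.1223, 0.9923], [0.0046, -0.9925, -0.1223]] [-2.19  1.31  3.9 ]
rail x= [1.91694627e-02 6.32274052e+02] @-83 630.6829867463167 48 -64.04149072227307 37.82905882175993
[-1.93  0.79  3.98]
[-2.47  2.03  4.96]
[-3.06  1.13  4.42]
```

View pics/c10.png

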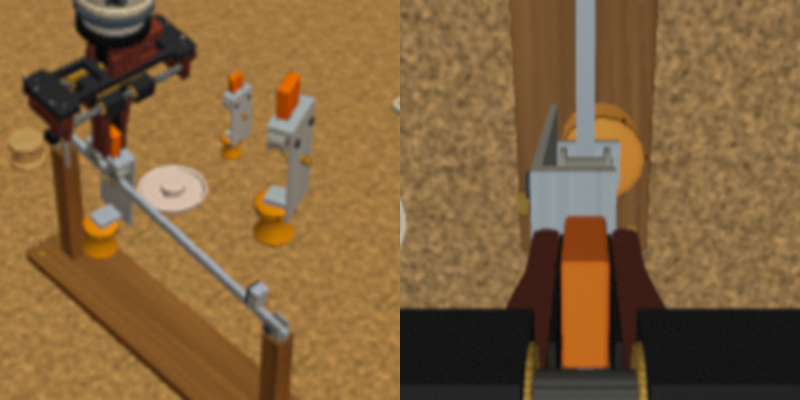

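Call:
jog_arm --steps '[{"turn": [0, 0, 0], "dp": [-0.004, 0, 0.004], "claw": 0}, {"turn": [0, 0, 0], "dp": [-0.004, 0, 0.004], "claw": 0}, {"turn": [0, 0, 0], "dp": [-0.004, 0, 0.004], "claw": 0}]'

```text
t: 10.65
ee_pos: [629.7, -86.3, 240.4]
orientation: [-1.693, 0.013, -0.019]
ft_force: [-0.6, 0.7, 1.6]
width: 12.1
```

Call:
jog_arm --steps '[{"turn": [0, 0, 0], "dp": [0, 0, 0], "claw": 1}, {"turn": [0, 0, 0], "dp": [0, 0, 0], "claw": 1}, {"turn": [0, 0, 0], "dp": [0, 0, 0], "claw": 1}, {"turn": [0, 0, 0], "dp": [0, 0, 0], "claw": 1}, {"turn": [0, 0, 0], "dp": [0, 0, 0], "claw": 1}, {"turn": [0, 0, 0], "dp": [0, 0, 0], "claw": 1}]'

```text
t: 11.15
ee_pos: [629.7, -86.3, 240.4]
orientation: [-1.693, 0.013, -0.019]
ft_force: [-1.0, 0.3, 0.2]
width: 48.5
```

```bash
python3 chk.py 11
```

```text
11.25 [629.71 -86.23 240.35] 56.41403972715962 [[0.9998, 0.0024, 0.0204], [-0.0199, -0.1223, 0.9923], [0.0048, -0.9925, -0.1222]] [0.09 0.17 0.32]
rail x= [2.13914771e-02 6.32385554e+02] @-83 630.6100616539302 42 -117.28070048595677 37.818575561868215
```

View pics/c11.png

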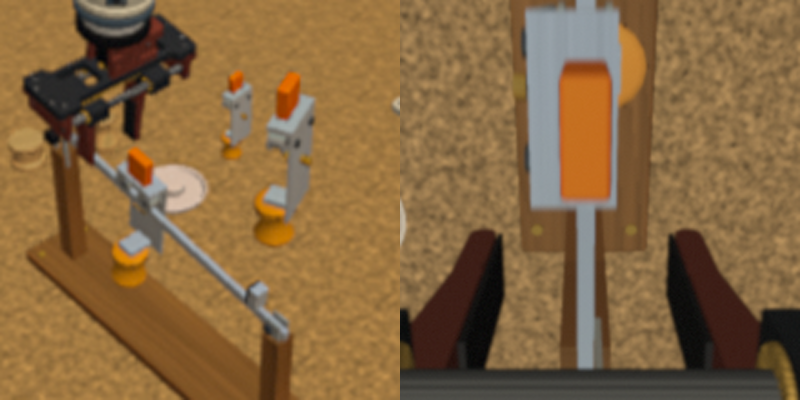

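Released and rolling down the rail by itself (crop 140,190). I'll wait, then lift away.

Call:
jog_arm --steps '[{"turn": [0, 0, 0], "dp": [0, 0, 0], "claw": 1}, {"turn": [0, 0, 0], "dp": [0, 0, 0], "claw": 1}, {"turn": [0, 0, 0], "dp": [0, 0, 0], "claw": 1}, {"turn": [0, 0, 0], "dp": [0, 0, 0], "claw": 1}, {"turn": [0, 0, 0], "dp": [0, 0, 0.3], "claw": 1}, {"turn": [0, 0, 0], "dp": [0, 0, 0.6], "claw": 1}, {"turn": [0, 0, 0], "dp": [0, 0, 1], "claw": 1}, {"turn": [0, 0, 0], "dp": [0, 0, 1], "claw": 1}, {"turn": [0, 0, 0], "dp": [0, 0, 1], "claw": 1}, {"turn": [0, 0, 0], "dp": [0, 0, 1], "claw": 1}, {"turn": [0, 0, 0], "dp": [0, 0, 1], "claw": 1}, {"turn": [0, 0, 0], "dp": [0, 0, 1], "claw": 1}]'

```text
t: 12.25
ee_pos: [629.0, -86.2, 318.9]
orientation: [-1.693, 0.015, -0.017]
ft_force: [-0.4, 0.0, 1.0]
width: 87.5
```

Call:
jog_arm --steps '[{"turn": [0, 0, 0], "dp": [0, 0, 0], "claw": 1}, {"turn": [0, 0, 0], "dp": [0, 0, 0], "claw": 1}, {"turn": [0, 0, 0], "dp": [0, 0, 0], "claw": 1}, {"turn": [0, 0, 0], "dp": [0, 0, 0], "claw": 1}, {"turn": [0, 0, 0], "dp": [0, 0, 0], "claw": 1}, {"turn": [0, 0, 0], "dp": [0, 0, 0], "claw": 1}, {"turn": [0, 0, 0], "dp": [0, 0, 0], "claw": 1}, {"turn": [0, 0, 0], "dp": [0, 0, 0], "claw": 1}, {"turn": [0, 0, 0], "dp": [0, 0, 0], "claw": 1}, {"turn": [0, 0, 0], "dp": [0, 0, 0], "claw": 1}, {"turn": [0, 0, 0], "dp": [0, 0, 0], "claw": 1}, {"turn": [0, 0, 0], "dp": [0, 0, 0], "claw": 1}]'

```text
t: 13.25
ee_pos: [629.0, -86.2, 318.9]
orientation: [-1.693, 0.015, -0.017]
ft_force: [0.1, -0.0, 0.3]
width: 87.4
```

```bash
python3 - <<'E'
from h import *
def tab(tag):
    d=load(tag); P=cloud(d); hsv=cv2.cvtColor(d['img'],cv2.COLOR_RGB2HSV)
    m=(cv2.inRange(hsv,(8,180,90),(20,255,255))>0)&(P[...,2]>200)&(np.abs(P[...,0]-634)<25)
    print(tag,m.sum(),np.nanmedian(P[m],0).round(1),np.nanmax(P[m][:,2]).round(1))
grab('scene','s12');grab('top','t12');print(ctrl.get_obs()['t'])
a=cv2.imread('pics/s12.png')[120:320,190:390];cv2.imwrite('pics/s12c.png',cv2.resize(a,None,fx=3,fy=3,interpolation=cv2.INTER_CUBIC))
tab('s12');tab('t12')
for i in range(6): grab('top','t13')
tab('t13')
E
```

```text
13.35
s12 318 [ 636.2 -583.   203.5] 431.7
t12 90 [632.  113.8 243.9] 249.7
t13 92 [632.3 113.8 244.2] 248.4
```

View pics/s12c.png

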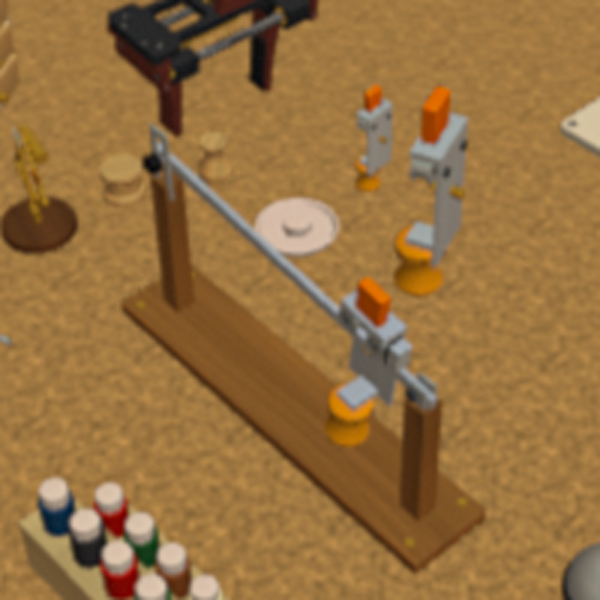

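View pics/t13.png

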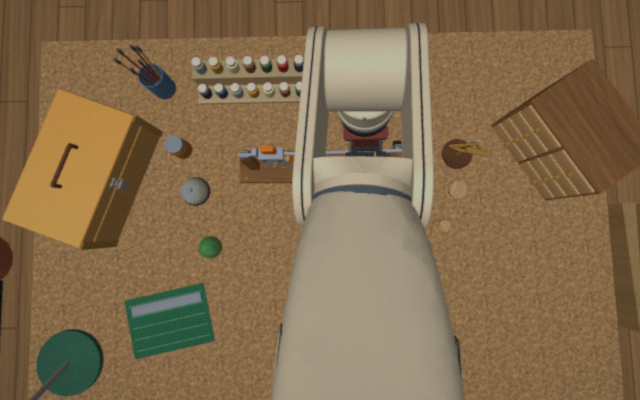

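The hanger rests against the stop (top view 267,150; scene crop 375,330). Its tab hasn't moved between the two looks 0.3 s apart, and the fingers are clear. Handing in.

```bash
python3 -c "
from h import *
print(ctrl.close_job()); print(ctrl.get_obs()['t'])"
```

```text
the job is handed in; nothing more can be done
None
the job is handed in; nothing more can be done
```

I hung the middle-sized hanger on the upper half of the rail and let go. It rolled down by itself to the rubber stop, and I handed the job in after about 13.7 s of the 48 s allowed. No verdict was reported.

**How it went:** I gripped the hanger by its orange tab (the fingers closed to 12 mm) and tilted it to the rail's slope of about 7°. I brought the rail into its mouth near y = −0.09 m in the stand's frame and pressed it down. The sideways keeper force of about 3.5 N dropped to zero as the keeper sprang out. When the wheels touched, the most pressing force I read was about 7 N. I eased that to about 3.5 N before opening the fingers.

**Last checks:**
- **Position:** the tab stands at world y ≈ 114 mm, unchanged between two pictures 0.3 s apart. Allowing for the tilt, that puts the hub about 2 mm from the stop point, but the stand's position along y is only known to about 3 mm.
- **Sideways:** the tab reads about 2.5 mm to the front of the rail's middle. That is roughly the camera's accuracy and may be slight hang tilt.
- **Keeper:** I checked it by the force drop and the knob's position in the pictures, not by a reading.
- **Surroundings:** the things around the rail look where they were in the last pictures, though I did not measure them again. The arm is lifted clear.

One check failed: the scene-camera tab mask caught something else and gave a useless value, so the final position comes from the top camera alone.

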